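# Pack a mixed four-bottle crate at the cider press

## Robot

A 7-joint arm with a two-finger parallel gripper is mounted at the origin on the work surface. World frame = base frame: x ahead of the robot, y to its left, z up, the work surface at z = 0. Lengths are in m, angles in rad, forces in N, time in s.
With the tool pointing down it reaches from about 0.425 to 0.975 m from the base axis. Payload 16.7 kg.
Tool frame: the origin (TCP) lies on the front face of the gripper's body, between the roots of the fingers; the fingertips stand 73 mm ahead of it and the grasp point (between the pads) lies 54 mm ahead of it (robot.tcp_to_grasp is the distance from the TCP to the grasp point, in m); z points along the fingers, y is the line along which they close (so a half turn about z gives the same grasp; the last joint's range is limited). The gripper opens to 85 mm and grips with 20 to 120 N. Pads are 22 mm wide; open, the fingers measure 114 mm over their backs; the gripper's body (76 mm by 85 mm) begins 54 mm behind the grasp point. The pads swing forward as they close: fully open they stand 13 mm farther back than shut.
Start: joints at [-0.149, 0.426, 0.074, 1.606, -0.034, 1.111, -0.067], TCP at [0.675, -0, 0.304] pointing down, gripper open.
Joint ranges: [-2.85, 2.85], [-0.5, 2.14], [-1.23, 1.37], [0.21, 2.46], [-1.02, 4.16], [0.16, 2.05], [-2.73, 2.73]. Speed limits (rad/s): [1.89, 1.89, 2.39, 2.39, 3.01, 3.01, 3.01].

## Interface

Orientations are given as a unit quaternion [x, y, z, w].
In Python, from cell import robot, claw, ik, optics, job, current_time, current_joint_positions, current_qd, current_effort, current_tool_pos, current_tool_rot, current_ft_force, current_wrist_torque, current_grip_width, current_grip_force gives the robot as it stands. The module is installed in compiled form; this text tells all that it offers. Calls block until the motion is done:
- robot.movep(position, orientation): joint-space move of the TCP to a pose.
- robot.move_straight(position, rotation=None, feed=0.15, force_limit=None): straight line of the TCP; rotation=None keeps the orientation; feed is the mean speed in m/s. With force_limit (N) it stops when the force on the tool has changed by that much, and returns True; else False.
- robot.movej(angles): joint-space move.
- claw.gripper_open() and claw.grab(): open the fingers fully, or close them until they stop; the grip force is fixed at half the most.
- robot.wait(seconds).
- ik(position, orientation): joint angles nearest the present ones, or None.
- optics.read_camera(name): name is "scene" or "side" or "wrist"; returns a dict with "color" (384x512x3 uint8, red, green, blue), "mtx" (3x3 intrinsics, pixels), "T" (4x4, takes a point from camera to world coordinates). Camera axes: x right, y up, looking along -z (the intrinsics and any distortion apply to the point x, -y, -z); pixel columns grow to the right and rows downward; lengths in m; the calibration is good to about 2 mm. A picture is of the moment at which its call begins. There is no depth.
A pose or a line that the arm cannot do raises robot.MotionError and nothing moves.
- job.close_job(): hands the job in; it is judged then, once.
Trained networks look in the newest picture that a camera, given by its name, has taken for a name from the list of things; names that differ only in an ending like _2 or _b are one class to them, and where a whole thing is asked for, a point or a joint stands for the part that bears it (a point fixed in the world has none). Each returns a list of dicts, best first, with "confidence" (0 to 1); they miss things now and then, are a little off and sometimes report something else, mostly with a low value. They report only what shows in the picture. A call takes as long as a camera call. They do not tell look-alikes from the thing itself.
- optics.recognise(name, camera): "extent" ([centre column, centre row, width, height] in pixels, round what is visible of it).
- optics.regions_of(name, camera): "pixels" (384x512 bool, what is visible of it) and "extent" ([centre column, centre row, width, height] in pixels, round what is visible of it).
Readings, each from a call of its own:
- current_time(): time.
- current_joint_positions(): joint angles.
- current_qd(): joint speeds.
- current_effort(): joint torques, N m.
- current_tool_pos(): TCP position.
- current_tool_rot(): TCP orientation.
- current_ft_force(): force on the tool from outside, world axes, zero at the start.
- current_wrist_torque(): the same for the moment, N m.
- current_grip_width(): opening from 0.0 (shut) to 1.0 (fully open).
- current_grip_force(): force on a finger pad.
Only numpy, scipy, OpenCV 4.12 (cv2) and the standard library are available. Lean on these libraries where they do the work, as an engineer would, in place of code of your own. Each camera call takes 0.05 s, during which the arm holds its last target. There are 200 camera calls.

## Task

Pack the four capped square bottles from the draining mat into the little pine crate: the two large ones in the large compartments along its high back, the two small ones in the compartments along its low front, one bottle to a compartment. Set each one down gently, upright and standing on the compartment floor, and let go. The round bottle and the two bottles that have no cap yet stay where they stand.

Things in the scene. Friction and masses are not known exactly. Their poses are not given: they have to be found in the camera images.
- crate: Small pine crate, 162 mm (its x) by 176 mm (its y), four compartments; it does not shift. Origin: centre of the underside, compartment floors 10 mm above it. Its own -x is the low front (walls 48 mm high), +x the high back (back wall, and sides by the back row, 90 mm). Partitions 6 mm thick; tops: between rows 66 mm, large pair 76, small pair 46. Yaw and side of the table vary.
- large_a: Large square bottle of amber juice, black cap on, 150 mm tall, 0.45 kg: body 60 x 60 mm, 100 high, sloping shoulder, 12 mm of bare neck, then the round cap, 38 mm across, 18 high: grasp that from above. Origin: centre of the underside; x, y square to its flat sides, z up. Starts on a 6 mm mat. The crate's two large compartments, 76 x 76 mm, are centred at crate x = +34, y = +41 and -41 mm.
- large_b: The other large square capped bottle, the same as large_a in size, mass, cap and origin.
- small_a: Small square bottle of amber juice, black cap on, 120 mm tall, 0.22 kg: body 48 x 48 mm, 74 high, sloping shoulder, 12 mm of bare neck, then the same 38 mm cap, 18 high: grasp that from above. Origin: centre of the underside; x, y square to its flat sides, z up. Starts on the mat. The crate's two front compartments, 62 (x) by 76 mm (y), are centred at crate x = -41, y = +41 and -41 mm.
- small_b: The other small square capped bottle, the same as small_a in size, mass, cap and origin.
- large_open: Look-alike that stays: a large square bottle (60 x 60 mm) with no cap yet, only a bare pale open neck; 145 mm tall. Origin: centre of the underside.
- small_open: Look-alike that stays: a small square bottle (48 x 48 mm) with no cap yet, only a bare pale open neck; 115 mm tall. Origin: centre of the underside.
- large_round: Look-alike that stays: a capped bottle with a round body, 60 mm in diameter, 150 mm tall, with the same juice and black cap. Origin: centre of the underside.
Not all that is in view belongs to the job. What is shaped like the small_b but blue or yellow is not meant.

How it is judged:
At the end, for the whole second after the job is handed in: Large capped square bottles in the back compartments (12 mm of centre in crate x and y), small ones in the front (12 mm in x, 15 mm in y), one each, on the floor (5 mm), upright (0.1 rad), at rest, released; the other three upright (0.1 rad), within 30 mm of their start (x of large_a in the frame of crate between 0.022 and 0.046 m and (y of large_a in the frame of crate between -0.053 and -0.029 m or y of large_a in the frame of crate between 0.029 and 0.053 m) and z of large_a in the frame of crate between 0.005 and 0.015 m and angle between each of large_a, large_b, small_a, small_b, large_open, small_open, large_round's own z axis and vertical below 0.1 rad and linear speed of each of large_a, large_b, small_a, small_b below 0.02 m/s and angular speed of each of large_a, large_b, small_a, small_b below 0.1 rad/s and x of large_b in the frame of crate between 0.022 and 0.046 m and (y of large_b in the frame of crate between -0.053 and -0.029 m or y of large_b in the frame of crate between 0.029 and 0.053 m) and z of large_b in the frame of crate between 0.005 and 0.015 m and x of small_a in the frame of crate between -0.053 and -0.029 m and (y of small_a in the frame of crate between -0.056 and -0.026 m or y of small_a in the frame of crate between 0.026 and 0.056 m) and z of small_a in the frame of crate between 0.005 and 0.015 m and x of small_b in the frame of crate between -0.053 and -0.029 m and (y of small_b in the frame of crate between -0.056 and -0.026 m or y of small_b in the frame of crate between 0.026 and 0.056 m) and z of small_b in the frame of crate between 0.005 and 0.015 m and distance of each of large_open, small_open, large_round from where it was at the start of the episode below 0.03 m); the robot touches nothing.
It fails at once if a bottle that is to stay is knocked over or pushed more than 30 mm (distance of any of large_open, small_open, large_round from where it was at the start of the episode above 0.03 m or angle between any of large_open, small_open, large_round's own z axis and vertical above 0.5 rad).
It fails at once if a bottle is dropped or rammed into the crate: it still moves at more than 0.5 m/s within 20 mm of the compartment floor ((horizontal distance between large_a and crate below 0.09 m and z of large_a in the frame of crate below 0.03 m and linear speed of large_a above 0.5 m/s) or (horizontal distance between large_b and crate below 0.09 m and z of large_b in the frame of crate below 0.03 m and linear speed of large_b above 0.5 m/s) or (horizontal distance between small_a and crate below 0.09 m and z of small_a in the frame of crate below 0.03 m and linear speed of small_a above 0.5 m/s) or (horizontal distance between small_b and crate below 0.09 m and z of small_b in the frame of crate below 0.03 m and linear speed of small_b above 0.5 m/s)).
It also fails if it takes over 131 s, if anything falls off the work surface, if the arm or the gripper's body presses on something with over 40 N, if the wrist force passes 120 N, or if a joint passes its speed limit or range.

## Working session

There is one attempt and no reset: what is moved stays moved. The work goes in short steps, each a Python script; the robot and the scene stay as the last script left them, time stands still between calls to the robot, and variables do not carry over. Pictures are saved under pics/ and viewed, at most 14 in all, crops included, and the job is handed in when it is done.

```bash
mkdir -p pics; python3 - <<'E'
from cell import *
import cv2,numpy as np
for c in ["scene","side"]:
    r=optics.read_camera(c); cv2.imwrite(f"pics/{c}0.png",r["color"][:,:,::-1])
    print(c,r["mtx"].tolist(),np.round(r["T"],4).tolist(),[k for k in r])
    for n in ["crate","large_a","small_a","large_open","small_open","large_round"]:
        print(n,[(np.round(d["extent"]).astype(int).tolist(),round(d["confidence"],2)) for d in optics.recognise(n,c)])
E
```

```text
scene [[352.4595679962231, 0.0, 259.45147711336546], [0.0, 352.4595679962231, 191.39732842377288], [0.0, 0.0, 1.0]] [[0.7681, -0.5137, 0.3823, 0.8215], [0.6402, 0.6296, -0.4402, -0.3806], [-0.0146, 0.5829, 0.8124, 0.7407], [0.0, 0.0, 0.0, 1.0]] ['color', 'mtx', 'T']
crate [([211, 274, 116, 112], 0.73)]
large_a [([302, 126, 27, 56], 0.96), ([359, 166, 35, 49], 0.62), ([289, 185, 29, 49], 0.35)]
small_a [([288, 184, 29, 48], 0.7), ([176, 185, 29, 45], 0.67), ([323, 109, 10, 21], 0.65), ([255, 118, 15, 47], 0.65)]
large_open []
small_open [([275, 152, 20, 41], 0.63)]
large_round []
side [[346.55926210838874, 0.0, 256.5044785248735], [0.0, 346.55926210838874, 196.0567949107322], [0.0, 0.0, 1.0]] [[-0.9547, 0.1864, -0.2321, 0.3012], [-0.2976, -0.5814, 0.7573, 0.6247], [0.0062, 0.792, 0.6105, 0.5297], [0.0, 0.0, 0.0, 1.0]] ['color', 'mtx', 'T']
crate [([261, 145, 67, 61], 0.9), ([208, 308, 42, 67], 0.42)]
large_a [([152, 221, 41, 71], 0.71), ([231, 249, 43, 81], 0.6), ([206, 308, 43, 70], 0.34)]
small_a [([316, 258, 37, 62], 0.95), ([229, 186, 27, 44], 0.92), ([332, 168, 26, 47], 0.8)]
large_open [([170, 256, 50, 77], 0.9)]
small_open [([261, 217, 27, 52], 0.78)]
large_round [([134, 303, 50, 82], 0.86)]
```

View pics/scene0.png

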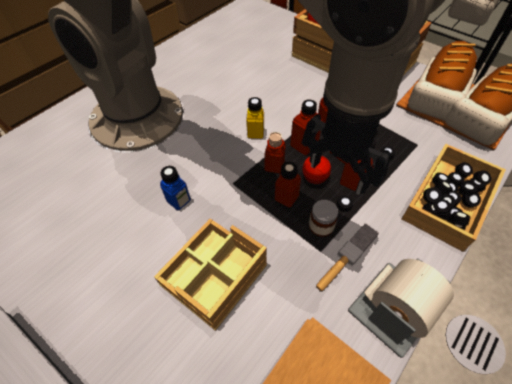

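View pics/side0.png

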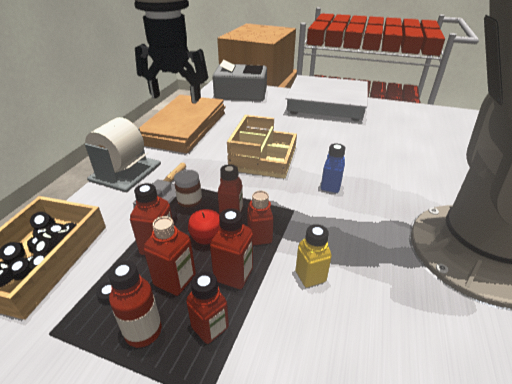

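Side view: the candidates for large capped square are (150,220) and (232,250). The candidates for small capped square are (230,190) and (208,308). Staying are the open large (168,256), open small (260,217) and round (134,305). Blue (333,168) and yellow (313,255) are not meant. Next I'll get wrist views from higher up.

```bash
cat > h.py <<'E'
from cell import *
import cv2,numpy as np
from scipy.spatial.transform import Rotation as R
def ray(r,u,v):
    K=r["mtx"];T=np.array(r["T"]);d=np.array([(u-K[0,2])/K[0,0],-(v-K[1,2])/K[1,1],-1])
    return T[:3,3],T[:3,:3]@(d/np.linalg.norm(d))
def onz(r,u,v,z):
    o,d=ray(r,u,v);return o+d*(z-o[2])/d[2]
def proj(r,P):
    T=np.array(r["T"]);p=(np.atleast_2d(P)-T[:3,3])@T[:3,:3];K=r["mtx"]
    return np.c_[K[0,0]*p[:,0]/-p[:,2]+K[0,2],-K[1,1]*p[:,1]/-p[:,2]+K[1,2]]
def tri(l):
    A=np.zeros((3,3));b=np.zeros(3)
    for o,d in l:
        M=np.eye(3)-np.outer(d,d);A+=M;b+=M@o
    return np.linalg.solve(A,b)
def down(yaw): # tool z down, tool y axis (closing) at angle yaw+90deg
    return (R.from_euler('z',yaw)*R.from_euler('x',np.pi)).as_quat()
def snap(c,name):
    r=optics.read_camera(c);np.savez(f"pics/{name}.npz",**r);cv2.imwrite(f"pics/{name}.png",r["color"][:,:,::-1]);return r
def load(n): return dict(np.load(f"pics/{n}.npz"))
E
python3 - <<'E'
from h import *
q=current_tool_rot();print(q,down(0))
s=optics.read_camera("side");
for n,u,v,z in [("LA1",147,188,.15),("LA2",231,216,.15),("S1",229,171,.12),("S2",207,282,.12),("LO",163,225,.145),("SO",260,198,.115),("rnd",122,270,.15),("crate",262,147,.04),("apple",204,227,.03),("jar",187,180,.06)]:
    print(n,np.round(onz(s,u,v,z),3))
w=optics.read_camera("wrist");print(np.round(w["T"],3),w["mtx"])
for z in(.55,.5,.45):
    for p in [(.62,.0,z),(.7,.1,z),(.6,-.25,z),(.7,0,z),(.7,.15,z)]: print(p,ik(p,q) is not None)
E
```

```text
[ 7.07132736e-01  7.07080825e-01 -2.34465192e-05 -2.69530094e-05] [1.000000e+00 0.000000e+00 0.000000e+00 6.123234e-17]
LA1 [0.645 0.192 0.15 ]
LA2 [0.47  0.219 0.15 ]
S1 [0.539 0.051 0.12 ]
S2 [0.465 0.335 0.12 ]
LO [0.57  0.268 0.145]
SO [0.451 0.114 0.115]
rnd [0.575 0.373 0.15 ]
crate [ 0.54  -0.205  0.04 ]
apple [0.565 0.141 0.03 ]
jar [0.654 0.033 0.06 ]
[[ 1.     0.001  0.     0.675]
 [-0.001  0.955  0.296  0.076]
 [-0.    -0.296  0.955  0.375]
 [ 0.     0.     0.     1.   ]] [[298.77073186   0.         261.69422501]
 [  0.         298.77073186 197.11556076]
 [  0.           0.           1.        ]]
(0.62, 0.0, 0.55) True
(0.7, 0.1, 0.55) True
(0.6, -0.25, 0.55) True
(0.7, 0, 0.55) True
(0.7, 0.15, 0.55) True
(0.62, 0.0, 0.5) True
(0.7, 0.1, 0.5) True
(0.6, -0.25, 0.5) True
(0.7, 0, 0.5) True
(0.7, 0.15, 0.5) True
(0.62, 0.0, 0.45) True
(0.7, 0.1, 0.45) True
(0.6, -0.25, 0.45) True
(0.7, 0, 0.45) True
(0.7, 0.15, 0.45) True
```

```bash
python3 - <<'E'
from h import *
q=current_tool_rot()
for n,p in [("w1",(.54,.30,.5)),("w2",(.54,.17,.5)),("w3",(.54,-.08,.45)),("w4",(.54,-.2,.45))]:
    robot.movep(p,q);robot.wait(.3);snap("wrist",n)
    for o in ["crate","large_a","small_a","large_open","small_open","large_round"]:
        print(n,o,[(np.round(d["extent"]).astype(int).tolist(),round(d["confidence"],2)) for d in optics.recognise(o,"wrist")])
print(current_time())
cv2.imwrite("pics/a.png",np.vstack([np.hstack([cv2.imread(f"pics/w{i}.png") for i in(1,2)])])[:, :])
E
```

```text
w1 crate [([258, 340, 69, 21], 0.95)]
w1 large_a [([323, 211, 42, 57], 0.75), ([221, 201, 42, 55], 0.69)]
w1 small_a [([220, 130, 41, 39], 0.9), ([146, 219, 50, 47], 0.87), ([172, 339, 25, 29], 0.71), ([264, 287, 28, 53], 0.6)]
w1 large_open [([280, 172, 38, 48], 0.8), ([264, 286, 28, 57], 0.7)]
w1 small_open [([215, 254, 34, 51], 0.97), ([280, 173, 40, 46], 0.29)]
w1 large_round [([282, 106, 40, 42], 0.82)]
w2 crate [([260, 316, 85, 68], 0.7)]
w2 large_a [([218, 124, 46, 43], 0.91), ([329, 137, 50, 44], 0.59)]
w2 small_a [([140, 147, 53, 41], 0.8), ([264, 224, 27, 49], 0.69), ([172, 301, 21, 39], 0.65), ([216, 44, 43, 52], 0.59)]
w2 large_open [([285, 92, 47, 48], 0.87)]
w2 small_open [([214, 188, 34, 44], 0.56)]
w2 large_round [([285, 25, 46, 44], 0.68)]
w3 crate []
w3 large_a []
w3 small_a [([264, 70, 41, 45], 0.97), ([132, 191, 65, 46], 0.91)]
w3 large_open [([262, 67, 40, 49], 0.33)]
w3 small_open [([197, 26, 49, 51], 0.63)]
w3 large_round []
w4 crate [([261, 167, 109, 122], 0.7)]
w4 large_a []
w4 small_a [([120, 111, 72, 36], 0.69), ([264, 5, 26, 10], 0.42)]
w4 large_open [([261, 169, 106, 124], 0.42)]
w4 small_open []
w4 large_round []
6.9583
```

View pics/w1.png

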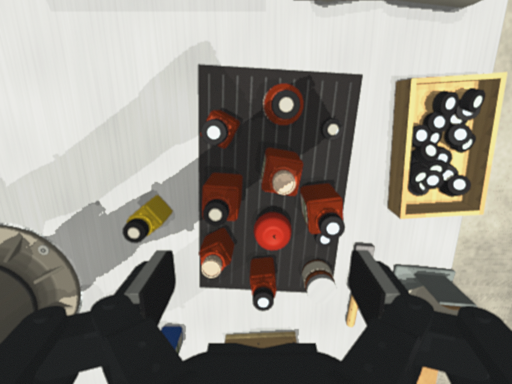

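View pics/w2.png

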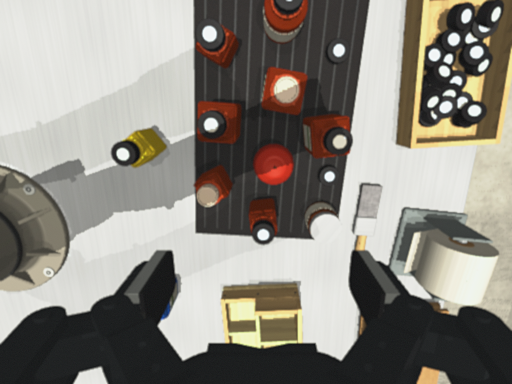

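View pics/w3.png

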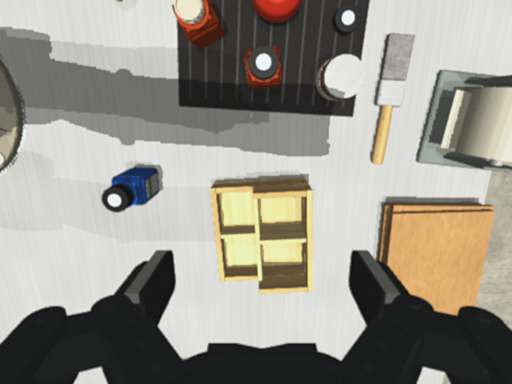

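Wrist views: capped-square caps in w1 are at (213,131) small, (215,212) large, (330,228) large and (262,300) small. Open necks are at (285,183) and (211,265), and the round bottle at (285,104). w3 shows the crate at about (262,237) with its deep large compartments on the right. Next: fit each bottle's pose by silhouette across the views, and look at the crate enlarged.

```bash
cat > fit.py <<'E'
from h import *
from scipy.optimize import minimize
def white(n,u,v,rad=9):
    im=load(n)["color"].astype(int);yy,xx=np.mgrid[:384,:512]
    m=(im.min(2)>150)&(np.hypot(xx-u,yy-v)<rad)
    return xx[m].mean(),yy[m].mean(),m.sum()
def verts(x,y,yaw,w,hb,h,z0):
    c,s=np.cos(yaw),np.sin(yaw);b=np.array([[i*w/2,j*w/2] for i in(-1,1) for j in(-1,1)])@np.array([[c,s],[-s,c]])+[x,y]
    a=np.linspace(0,2*np.pi,24);k=np.c_[x+.019*np.cos(a),y+.019*np.sin(a)]
    B=np.vstack([np.c_[b,b[:,0]*0+z] for z in(z0,z0+hb)]);C=np.vstack([np.c_[k,k[:,0]*0+z] for z in(z0+h-.018,z0+h)])
    N=np.vstack([np.c_[(k-[x,y])*.75+[x,y],k[:,0]*0+z] for z in(z0+h-.03,z0+h-.018)])
    return B,C,N
def sil(r,v):
    m=np.zeros((384*4,512*4),np.uint8)
    B,C,N=v
    for P in (B,C,np.vstack([B[4:],N[:24]]),N):
        cv2.fillConvexPoly(m,cv2.convexHull(np.round(proj(r,P)*4+1.5).astype(np.int32)),1)
    return cv2.resize(m.astype(np.float32),(512,384),interpolation=cv2.INTER_AREA)
E
python3 - <<'E'
from fit import *
# name, caps in w1,w2, w,hb,h
L=(.06,.1,.15);S=(.048,.074,.12)
B={"large_a":((216,211),(212,124),L),"large_b":((332,228),(339,141),L),"small_a":((213,131),(209,34),S),"small_b":((263,301),(263,233),S)}
out={}
for n,(a,b,d) in B.items():
    p=tri([ray(load("w1"),*white("w1",*a)[:2]),ray(load("w2"),*white("w2",*b)[:2])])
    res=[]
    imgs=[]
    for w in ("w1","w2"):
        r=load(w);im=r["color"];hsv=cv2.cvtColor(im,cv2.COLOR_RGB2HSV).astype(int)
        red=((hsv[:,:,0]<14)|(hsv[:,:,0]>170))&(hsv[:,:,1]>120)&(hsv[:,:,2]>45)
        # region: near this bottle only; body hits
        u0=proj(r,[[p[0],p[1],.06]])[0];yy,xx=np.mgrid[:384,:512]
        near=np.hypot(xx-u0[0],yy-u0[1])<38
        imgs.append((r,red,near))
    def cost(v):
        c=0
        for r,red,near in imgs:
            V=verts(v[0],v[1],v[2],*d,.006)
            m=np.zeros((384*4,512*4),np.uint8)
            for P in (V[0],np.vstack([V[0][4:],V[2][:24]])): cv2.fillConvexPoly(m,cv2.convexHull(np.round(proj(r,P)*4+1.5).astype(np.int32)),1)
            cm=np.zeros_like(m);cv2.fillConvexPoly(cm,cv2.convexHull(np.round(proj(r,V[1])*4+1.5).astype(np.int32)),1)
            m=cv2.resize((m*(1-cm)).astype(np.float32),(512,384),interpolation=cv2.INTER_AREA);cm=cv2.resize(cm.astype(np.float32),(512,384),interpolation=cv2.INTER_AREA)
            c+=(np.abs(m-red)*near*(1-cm)).sum() if True else 0
        return c
    for y0 in np.radians(np.arange(-45,45,7.5)):
        s=minimize(cost,[p[0],p[1],y0],method="Nelder-Mead",options=dict(initial_simplex=np.array([[0,0,0],[.006,0,0],[0,.006,0],[0,0,.1]])+[p[0],p[1],y0],maxiter=60))
        res.append((s.fun,*s.x))
    res.sort();print(n,"cap",np.round(p,4),[np.round([f,x,y,np.degrees(a)],3).tolist() for f,x,y,a in res[:3]])
im=cv2.imread("pics/w4.png")[90:330,150:380];cv2.imwrite("pics/w4c.png",cv2.resize(im,None,fx=2.5,fy=2.5,interpolation=cv2.INTER_CUBIC))
c=cv2.imread("pics/w1.png")[60:320,170:370];c2=cv2.imread("pics/w2.png")[0:260,170:370];cv2.imwrite("pics/b.png",cv2.resize(np.hstack([c,c2]),None,fx=2,fy=2,interpolation=cv2.INTER_CUBIC))
E
```

```text
large_a cap [0.4712 0.2214 0.1598] [[239.332, 0.471, 0.22, -4.312], [241.258, 0.471, 0.221, -4.758], [242.258, 0.471, 0.22, -5.182]]
large_b cap [0.6457 0.1985 0.1581] [[724.055, 0.647, 0.198, 9.672], [724.926, 0.647, 0.198, 9.723], [725.016, 0.647, 0.198, 9.344]]
small_a cap [0.4696 0.3366 0.1266] [[147.832, 0.469, 0.337, -30.119], [149.359, 0.469, 0.337, -31.02], [149.391, 0.469, 0.337, 59.793]]
small_b cap [0.5418 0.0461 0.1274] [[275.285, 0.542, 0.044, 5.579], [275.285, 0.542, 0.044, 5.573], [276.484, 0.542, 0.044, -85.729]]
```

View pics/w4c.png

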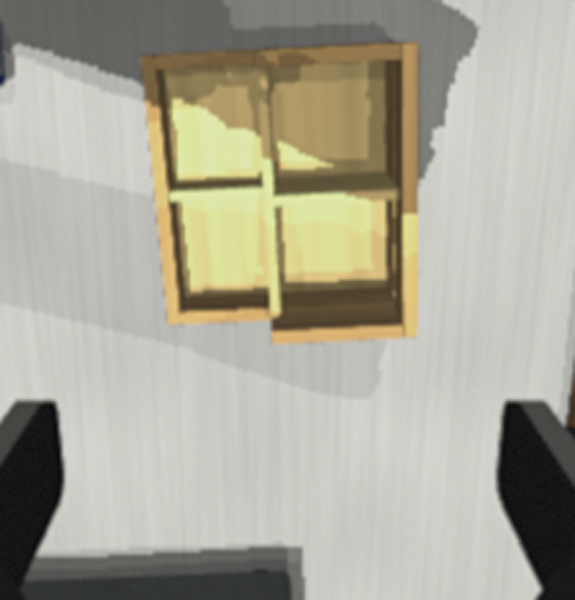

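View pics/b.png

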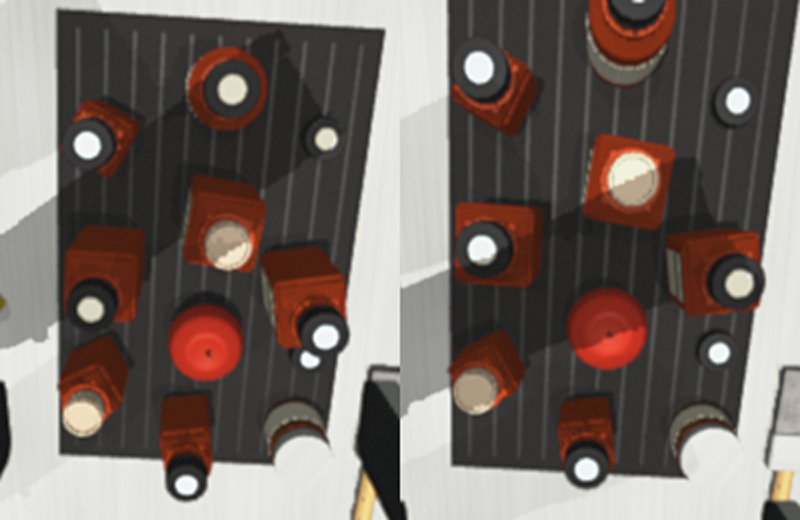

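```bash
python3 - <<'E'
from h import *
from scipy.optimize import least_squares
M=np.array([[.081,.088,.09],[.081,-.088,.09],[-.081,.088,.048],[-.081,-.088,.048],[-.007,0,.066]])
o4=np.array([[417,42],[415,336],[142,57],[168,325],[269,190]])/2.5+[150,90]-.3
o3=np.array([[310.5,177],[308,290.5],[211.5,187],[224,281],[258,238]])
def mod(v,free=True): 
    c,s=np.cos(v[2]),np.sin(v[2]);return np.c_[M[:,:2]@np.array([[c,s],[-s,c]])+v[:2],M[:,2]+v[3]]
for views in ([("w4",o4)],[("w3",o3)],[("w4",o4),("w3",o3)]):
    f=lambda v:np.concatenate([(proj(load(n),mod(v))-o).ravel() for n,o in views])
    s=least_squares(f,[.54,-.2,0,0],loss="soft_l1");print(np.round(s.x,4),np.degrees(s.x[2]),np.round(s.fun,1))
v=s.x
for n in("w3","w4"):
    im=cv2.imread(f"pics/{n}.png");P=proj(load(n),mod(v))
    im=cv2.resize(im,None,fx=4,fy=4)
    for p in P: cv2.drawMarker(im,tuple(int(t) for t in p*4+1.5),(255,0,0),0,14,1)
    cx,cy=(P.mean(0)*4).astype(int);cv2.imwrite(f"pics/{n}d.png",im[cy-290:cy+290,cx-260:cx+260][:, :390 if 0 else 520])
cv2.imwrite("pics/cc.png",cv2.resize(np.hstack([cv2.imread("pics/w3d.png"),cv2.imread("pics/w4d.png")]),(800,446)))
E
```

```text
[ 0.5402 -0.2185  0.0514 -0.0043] 2.9421643426804382 [ 0.   0.2  0.4 -0.3 -0.4 -0.4  0.1 -0.8 -0.1  2.7]
[ 0.541  -0.2186  0.0684 -0.0075] 3.9209086021691633 [ 0.8 11.3  5.3 -2.5 -1.4  0.8 -2.6 -1.2 -0.  -0.1]
[ 0.5403 -0.2186  0.0528 -0.0057] 3.025267296081066 [-0.2  0.2  0.4 -0.6 -0.2 -0.3  0.3 -1.  -0.   2.6  1.5 12.3  4.2 -1.1
 -1.3  0.4 -3.9 -1.2 -0.5  0.3]
```

View pics/cc.png

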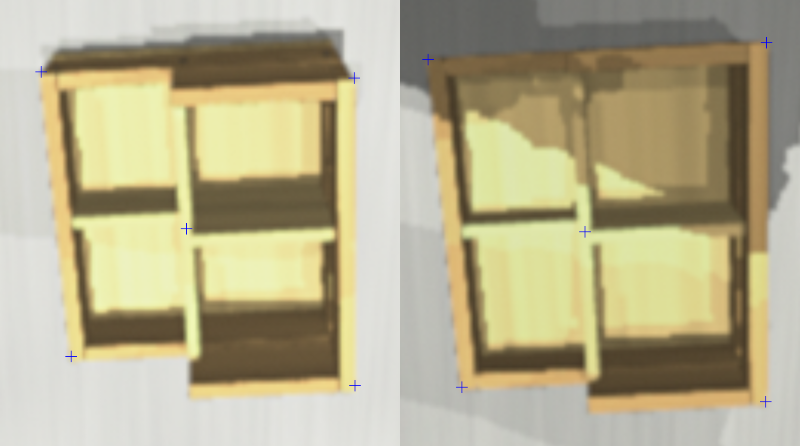

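w3's far corner was mis-clicked (I took the wall foot). The overlay shows the fitted corners lying on the wall tops in both views to about 1 px. I'll refit, then pick the first small bottle.

```bash
python3 - <<'E'
from h import *
from scipy.optimize import least_squares
M=np.array([[.081,.088,.09],[.081,-.088,.09],[-.081,.088,.048],[-.081,-.088,.048],[-.007,0,.066]])
def mod(v): 
    c,s=np.cos(v[2]),np.sin(v[2]);return np.c_[M[:,:2]@np.array([[c,s],[-s,c]])+v[:2],M[:,2]+v[3]]
o4=(np.array([[417,42],[415,336],[142,57],[168,325],[269,193]])/2.5+[150,90]-.3)
v0=np.array([.5403,-.2186,.0528,-.0057])
o3=proj(load("w3"),mod(v0))+np.array([[1,1],[-1,-2],[1,2],[1,4],[1,5]])/3.077
for fz in (1,0):
    f=lambda v:np.concatenate([(proj(load(n),mod([*v[:3],v[3]*fz]))-o).ravel() for n,o in (("w4",o4),("w3",o3))])
    s=least_squares(f,v0);print(np.round(s.x,4),np.round(s.fun,1))
# ik + collision-range check for the plan
q0=current_tool_rot();print(R.from_quat(q0).as_euler('zyx'), current_joint_positions())
for n,p in {"la":(.471,.2205),"lb":(.6465,.198),"sa":(.469,.337),"sb":(.542,.045),"cr":(.54,-.218),"back":(.575,-.25),"front":(.495,-.26)}.items():
    for y in range(-180,180,30):
        j=ik((*p,.30),down(np.radians(y)));k=ik((*p,.185),down(np.radians(y)))
        print(n if y==-180 else"",y,"ok" if j is not None and k is not None else "-",end=" ")
    print()
E
```

```text
[ 0.5404 -0.2188  0.0538 -0.0044] [-0.   0.3  0.6 -0.3 -0.3 -0.1  0.4 -0.6  0.   1.6 -0.2 -0.   0.5  1.1
 -0.4 -0.3 -0.3 -0.8 -0.3 -1.2]
[ 0.5403 -0.2175  0.0541 -0.0057] [ 0.5 -0.6  1.2  0.1 -1.  -0.8 -0.1 -0.3 -0.   1.4  0.3 -0.   1.   2.1
 -1.  -0.3 -0.7 -0.  -0.4 -0.7]
[-1.57076829e+00  3.08960425e-05 -3.14158310e+00] [-0.04235545  0.16412343  0.33209678  1.65299459 -0.05484876  1.33361162
  0.29846406]
la -180 ok  -150 ok  -120 ok  -90 ok  -60 ok  -30 ok  0 ok  30 ok  60 ok  90 ok  120 ok  150 ok 
lb -180 ok  -150 ok  -120 ok  -90 ok  -60 ok  -30 ok  0 ok  30 ok  60 ok  90 ok  120 ok  150 ok 
sa -180 ok  -150 ok  -120 ok  -90 ok  -60 ok  -30 ok  0 ok  30 ok  60 ok  90 ok  120 ok  150 ok 
sb -180 ok  -150 ok  -120 ok  -90 ok  -60 ok  -30 ok  0 ok  30 ok  60 ok  90 ok  120 ok  150 ok 
cr -180 ok  -150 ok  -120 ok  -90 ok  -60 ok  -30 ok  0 ok  30 ok  60 ok  90 ok  120 ok  150 ok 
back -180 ok  -150 ok  -120 ok  -90 ok  -60 ok  -30 ok  0 ok  30 ok  60 ok  90 ok  120 ok  150 ok 
front -180 ok  -150 ok  -120 ok  -90 ok  -60 ok  -30 ok  0 ok  30 ok  60 ok  90 ok  120 ok  150 ok
```

Crate: (0.540, -0.2185), yaw 3.1°, high back toward +x. 

The enlarged crop confirms the choice. The black-capped square bottles are large at (216,211) and (332,228), and small at (213,131) and (263,301). (285,183) and (211,265) have pale bare necks, (285,104) is round, and blue and yellow stand off the mat. I'll start with small_b.

```bash
cat > pick.py <<'E'
from h import *
C=np.array([.5404,-.2185]);CY=.054
B={"small_b":(.542,.0455,5.6,.12),"small_a":(.469,.337,-30.1,.12),"large_a":(.471,.2208,-4.3,.15),"large_b":(.6465,.198,9.7,.15)}
def do(n,cx,cy,up=.42):
    x,y,a,h=B[n];P=CY-np.pi/2;d=CY-np.radians(a);d=(d+np.pi/4)%(np.pi/2)-np.pi/4;G=P-d
    gz=.006+h-.010+.054
    robot.movep((x,y,max(gz+.06,.25)),down(G))
    print("hit",robot.move_straight((x,y,gz),feed=.12,force_limit=15))
    claw.grab();robot.wait(.2);print(n,"grip",current_grip_width(),current_grip_force(),current_tool_pos())
    gz=current_tool_pos()[2]
    robot.move_straight((x,y,up),feed=.25)
    c,s=np.cos(CY),np.sin(CY);t=C+[c*cx-s*cy,s*cx+c*cy]
    robot.movep((*t,up),down(P));robot.wait(.2);print("force",current_ft_force(),"w",current_grip_width())
    pz=gz+.004
    print("early",robot.move_straight((*t,pz+.012),feed=.15,force_limit=12),current_tool_pos())
    print("floor",robot.move_straight((*t,pz-.006),feed=.02,force_limit=5),current_tool_pos()-np.array([*t,pz]),current_ft_force())
def rel():
    claw.gripper_open();robot.wait(.2);p=np.array(current_tool_pos());robot.move_straight((*p[:2],.34),feed=.2);print("t",current_time())
E
python3 - <<'E'
from pick import *
do("small_b",-.041,-.041);s=snap("side","s1")
im=cv2.imread("pics/s1.png")[80:220,180:350];cv2.imwrite("pics/s1c.png",cv2.resize(im,None,fx=3.5,fy=3.5))
print(current_time())
E
```

```text
hit False
small_b grip 0.4243518630205551 59.05042111873627 [0.54225263 0.04549739 0.17061449]Traceback (most recent call last):
  File "<stdin>", line 2, in <module>
  File "pick.py", line 11, in do
    robot.move_straight((x,y,up),feed=.25)
    ~~~~~~~~~~~~~~~~~~~^^^^^^^^^^^^^^^^^^^
cell.MotionError: the arm cannot follow that straight line within its joint ranges
```

```bash
python3 - <<'E'
s=open("pick.py").read()
s=s.replace("""    gz=current_tool_pos()[2]
    robot.move_straight((x,y,up),feed=.25)
""","""    carry(n,cx,cy)
def carry(n,cx,cy):
    P=CY-np.pi/2;x,y,gz=current_tool_pos()
    for up in (.42,.40,.38,.36,.34,.32):
        if gz+.02>up: raise SystemExit
        try: robot.move_straight((x,y,up),feed=.2);break
        except robot.MotionError: pass
    print("up",up,current_grip_width())
""")
open("pick.py","w").write(s)
E
python3 - <<'E'
from pick import *
carry("small_b",-.041,-.041);s=snap("side","s1")
im=cv2.imread("pics/s1.png")[80:220,180:350];cv2.imwrite("pics/s1c.png",cv2.resize(im,None,fx=3.5,fy=3.5))
print(current_time())
E
```

```text
up 0.38 0.42664538951351183
force [-0.17852175 -0.15275205 -1.70595729] w 0.4282079394352946
early False [ 0.50197321 -0.26184864  0.18730648]
floor True [-5.77113436e-07 -1.24054268e-04  3.51197590e-05] [-0.08195159  2.06347754  9.49962278]
18.4417
```

View pics/s1c.png

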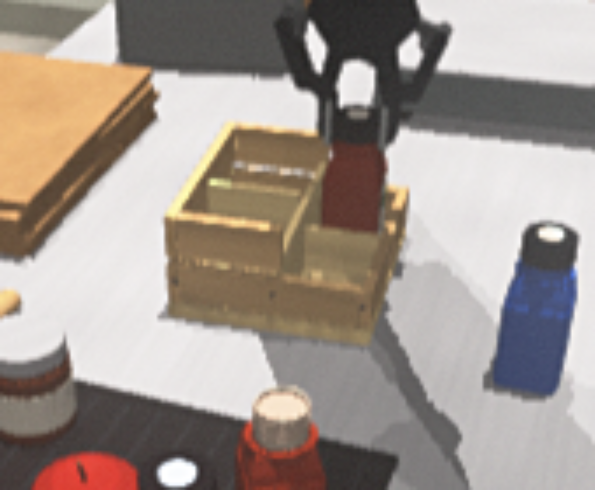

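small_b stands in the front -y compartment, with floor contact at exactly the expected height. I'll release it and do small_a.

```bash
sed -i 's/,.36,.34,.32)/,.365)/; s/    print("up",up/    else: raise SystemExit("no lift")\n    print("up",up/' pick.py; python3 - <<'E'
from pick import *
rel();do("small_a",-.041,.041);rel()
E
```

```text
t 20.1583
hit False
small_a grip 0.4259566341654195 59.2846155166626 [0.46935136 0.33713275 0.17062193]
up 0.42 0.42635330567611385
force [ 0.50508014  1.02755949 -1.69285164] w 0.42596028231820665
early False [ 0.49757256 -0.17981765  0.18723895]
floor True [ 2.48911274e-04  2.38455853e-05 -5.80714856e-05] [0.28347529 0.68028344 7.31506879]
t 34.2667
```

```bash
python3 - <<'E'
from pick import *
do("large_a",.034,-.041);rel()
snap("wrist","w5");snap("side","s5")
a=cv2.imread("pics/w5.png");b=cv2.imread("pics/s5.png")
cv2.imwrite("pics/c5.png",cv2.resize(np.hstack([a,b]),(800,300)))
E
```

```text
hit False
large_a grip 0.42513009956710474 59.00051772594452 [0.47123828 0.22090893 0.20065118]
up 0.42 0.4201196806906625
force [-0.06575091 -0.73178282 -5.30893015] w 0.42328817317252665
early False [ 0.57687394 -0.25784323  0.21745006]
floor True [-5.91469263e-05 -1.03951080e-04  8.14547150e-05] [-2.17231399  2.13249896  9.80134598]
t 48.8417
```

View pics/c5.png

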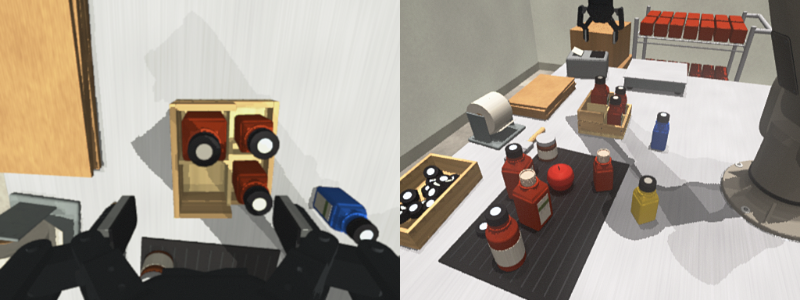

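All three stand in their compartments, and the back +y one at about (205,190) in the left picture is still free. Now large_b.

```bash
python3 - <<'E'
from pick import *
do("large_b",.034,.041);rel()
p=current_tool_pos();robot.movep((.54,-.05,.45),down(-np.pi/2));robot.wait(.3)
snap("wrist","w6");snap("side","s6")
for nm,l in (("small_b",(-.041,-.041,.13)),("small_a",(-.041,.041,.13)),("large_a",(.034,-.041,.16)),("large_b",(.034,.041,.16))):
    c,s=np.cos(CY),np.sin(CY);t=np.array([*(C+[c*l[0]-s*l[1],s*l[0]+c*l[1]]),l[2]])
    for v in("w6","s6"):
        r=load(v);e=proj(r,t)[0];im=r["color"].astype(int);yy,xx=np.mgrid[:384,:512];m=(im.min(2)>140)&(np.hypot(xx-e[0],yy-e[1])<6)
        print(nm,v,e.round(1),xx[m].mean().round(1),yy[m].mean().round(1),m.sum())
a=cv2.imread("pics/w6.png");b=cv2.imread("pics/s6.png")
cv2.imwrite("pics/c6.png",cv2.resize(np.hstack([a,b]),(800,300)))
E
```

```text
hit False
large_b grip 0.424400002566069 59.41731870174408 [0.64668739 0.19805626 0.20066336]
up 0.38 0.42270269127876586
force [ 0.65088926  0.04836627 -4.61516554] w 0.4273048409536237
early False [ 0.57248974 -0.17595195  0.21744629]
floor True [-8.23354181e-05 -9.07440249e-05 -2.44260097e-05] [-1.36550146  1.00909606  8.06024962]
t 58.125Traceback (most recent call last):
  File "<stdin>", line 3, in <module>
cell.MotionError: the arm cannot take that pose within its joint ranges
```

```bash
python3 - <<'E'
from pick import *
p=current_tool_pos()
for z in (.42,.4,.38,.36):
    if ik((.56,-.08,z),down(np.pi/2)) is not None: robot.movep((.56,-.08,z),down(np.pi/2));break
    if ik((.56,-.08,z),down(-np.pi/2)) is not None: robot.movep((.56,-.08,z),down(-np.pi/2));break
robot.wait(.3);print(current_tool_pos(),current_time())
snap("wrist","w6");snap("side","s6")
for nm,l in (("small_b",(-.041,-.041,.13)),("small_a",(-.041,.041,.13)),("large_a",(.034,-.041,.16)),("large_b",(.034,.041,.16))):
    c,s=np.cos(CY),np.sin(CY);t=np.array([*(C+[c*l[0]-s*l[1],s*l[0]+c*l[1]]),l[2]])
    for v in("w6","s6"):
        r=load(v);e=proj(r,t)[0];im=r["color"].astype(int);yy,xx=np.mgrid[:384,:512];m=(im.min(2)>140)&(np.hypot(xx-e[0],yy-e[1])<6)
        print(nm,v,e.round(1),xx[m].mean().round(1),yy[m].mean().round(1),m.sum())
a=cv2.imread("pics/w6.png");b=cv2.imread("pics/s6.png")
cv2.imwrite("pics/c6.png",cv2.resize(np.hstack([a,b]),(800,300)))
E
```

```text
[ 0.55999355 -0.07998909  0.41991262] 60.675
small_b w6 [220.4 295.8] 220.4 295.7 113
small_b s6 [281.7 111. ] 281.4 109.3 59
small_a w6 [214.5 242.9] 214.5 242.8 113
small_a s6 [275.7 123.7] 275.4 123.6 25
large_a w6 [274.5 307.1] 274.5 307.2 112
large_a s6 [255.6  97.8] 255.8 98.6 20
large_b w6 [271.7 250.7] 271.6 250.6 116
large_b s6 [247.7 109.7] 246.7 108.2 54
```

View pics/c6.png

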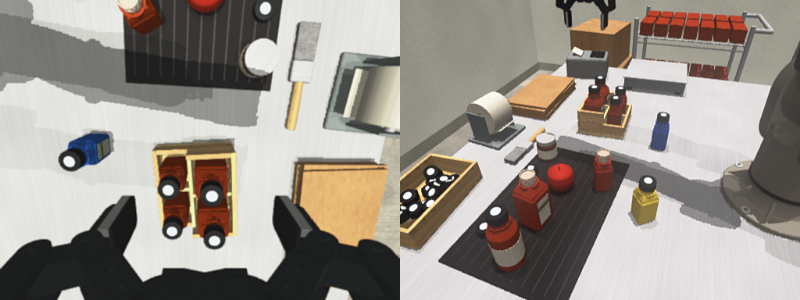

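All four caps lie within 2 px of their expected places in both views. The three look-alikes still stand on the mat.

```bash
python3 -c "
from cell import *
print(job.close_job())"
```

```text
the job is handed in; nothing more can be done
None
```

I packed and released all four capped square bottles upright in their crate compartments, the two large ones at the back and the two small ones in front. The other three bottles were still standing on the mat, and I handed the job in at about 61 s; no verdict came back.

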